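Pile up a shielded driver module in its assembly nest, ready for screwing

ROBOT

A 6-joint arm with a two-finger parallel gripper is mounted at the origin on a cart in front of the work surface, level with it; the furniture and walls round the work are solid. World frame = base frame: x ahead of the robot, y to its left, z up, the work surface at z = 0. Lengths are in m, angles in degrees, forces in N, time in s.
With the tool pointing down it reaches from about 0.4 to 0.825 m from the base axis. Payload 7 kg.
Tool frame: the origin (TCP) lies on the centre line of the jaws, within the pads' length; the fingertips stand 19 mm ahead of it and the grasp point (between the pads) is the TCP; z points along the fingers, y is the line along which they close (so a half turn about z gives the same grasp; the last joint's range is limited). The gripper opens to 88 mm and grips with 3 to 60 N. Pads are 19 mm wide; open, the fingers measure 130 mm over their backs; the gripper's body (78 mm by 193 mm) begins 47 mm behind the grasp point.
Start: joints at [84.001, 20.546, 0.682, 0, -70.136, -16.507], TCP at [0.258, 0.624, 0.246] pointing down, gripper open.
Joint ranges: [-176.03, 176.03], [-82.01, 121.73], [-58.28, 71.71], [-173.87, 95.51], [-174.79, -0.11], [-173.66, 173.66]. Speed limits (degrees/s): [136.94, 136.94, 172.46, 180, 180, 180].

INTERFACE

Orientations are given as [roll, pitch, yaw] about the fixed x, y, z axes, in that order (R = Rz(yaw) Ry(pitch) Rx(roll)).
In Python, from plant import get_state, capture, close_job gives the robot as it stands.
- The arm moves only by the tool apply_moves, never from a script. Its argument "targets" is a list of rows, each a list of 7 numbers: the opening, from 0 (shut) to 1 (fully open), then the shift along the tool's x, y, z normalised to -1 to 1, where 1 is 1000 mm, then the turn, a rotation vector about the tool's x, y, z normalised to -1 to 1, where 1 is 90 degrees. In form: [[claw, tx, ty, tz, ax, ay, az], ...]. A call has 1 to 20 rows; each row shifts and turns the commanded pose from where the row before left it, along the tool's axes as they then stand; what a row does not reach is not made up. A row lasts 1/12 s, in which the tool goes at most 41.7 mm and 7.16 degrees, less where a joint would pass 70% of its speed; a pose out of reach is approached as far as the arm can. A call with a number of a shift or a turn outside -1 to 1 is refused whole. A call with a gripper value outside its range is refused whole. The fingers move at their own pace and stop on an object; "newtons" is the grip in N (left out, the last holds). Time passes only in rows, so rows that do not move let the fingers close. It gives the time, the measured TCP pose, the force, the opening and the grip force at its end, in the units of the state.
- get_state(): the state, without advancing time (a new reading comes with each control period).
- capture(name): name is "scene" or "top" or "wrist"; returns a dict with "frame" (384x512x3 uint8, red, green, blue), "range_z" (384x512 float32, m along the optical axis (not along the pixel's ray), 0 where there is no reading), "camera_matrix" (3x3 intrinsics, pixels), "k1" (the pictures are not rectified: a ray, as slopes to the right and down, at radius r is drawn at 1 + k1 r^2 times it, then the intrinsics apply), "T" (4x4, takes a point from camera to world coordinates). Camera axes: x right, y down, z forward; pixel columns grow to the right and rows downward; lengths in m; the calibration is good to about 2 mm. A picture is of the moment at which its call begins.
- close_job(): hands the job in; it is judged then, once.
The state is a dict: "time_s": time; "joints": joint angles; "qd": joint speeds; "joint_torque": joint torques, N m; "tcp_pos": TCP position; "eef_rot": TCP orientation; "contact_force": force on the tool from outside, world axes, zero at the start; "moment": the same for the moment, N m; "gripper_width": finger opening in m; "gripper_force": force on a finger pad.
Only numpy, scipy, OpenCV 4.12 (cv2) and the standard library are available. Lean on these libraries where they do the work, as an engineer would, in place of code of your own. Each camera call takes 0.05 s, during which the arm holds its last target. There are 200 camera calls.

TASK

Build the module up in the blue assembly nest with the white corner guides: the copper base plate goes in first, the green board on it with its components up, then the steel shield can over the board, and the black finned heat sink on top. Lower each part without dropping it until it lies flat on the one below, centred and square to the nest, and leave the black board, the tape and the screwdriver where they are.

Things in the scene. Friction and masses are not known exactly. Their poses are not given: they have to be found in the camera images.
- nest: Assembly nest, screwed to the bench: blue plate 150 (x) x 134 (y) x 10 mm with four slick white L-shaped corner guides round a well 88 (x) x 74 (y) mm. Guide walls are upright to 32 mm above the bench, then flare 6 mm outward up to 44 mm. They stand only at the corners (beyond 28 mm in x, 23 mm in y from the centre): fingers can pass mid-side. Origin: centre of its underside, z up.
- nest_seat (a point): Centre of the well's floor, 10 mm above the bench, axes as the nest. Base plate, board and can are 84 x 70 mm in outline with 2 mm of play on each side between the guides; the heat sink is smaller and lies centred on the can, free of the guides. Long sides along the nest's x, either way round. Origins of the piled parts above this point: base plate 0, green board about 6.7, shield can about 10, heat sink about 30 mm.
- base_plate: Loose copper base plate with a white thermal pad on top, 84 (x) x 70 (y) x 8 mm, about 0.35 kg, lying flat. Its long sides are cut in: over the middle 48 mm of its length it is 58 mm wide (y); grasp it there. Origin: centre of the underside, z up.
- green_board: Loose circuit board, green laminate, components up, 85 (x) x 72 (y) x 12 mm, 0.03 kg. Laminate 1 to 3 mm above the origin, 70 mm wide (y) to the fingers. The components form a firm block 70 (x) x 55 (y) mm from 3 to 8 mm height: grasp it across y with the fingertips just above the laminate. Origin: centre of the underside, z up.
- shield_can: Loose bright steel shield can, hollow below, 84 (x) x 70 (y) x 20 mm, about 0.07 kg. Its skirt, 10 mm deep inside, stands on the board's border round the components with 4 mm to spare. Shoulder top at 12 mm; on it a hat 60 (x) x 46 (y) x 8 mm with rows of black vent dots: grasp the hat across y. Origin: centre of the lower rim, z up.
- heat_sink: Loose black heat sink, about 0.13 kg: flange 76 (x) x 62 (y) x 4 mm, on it a block of fins 64 (x, along the fins) x 40 (y) x 18 mm, 22 mm high in all; grasp the fins across y. Origin: centre of the underside, z up.
- black_board: Bystander: circuit board of the green one's shape and size, but with black laminate; not part of this job. Origin: centre of the underside.
- amber_tape: Bystander: roll of amber tape lying flat, 72 mm across, 19 mm high. Origin: centre of the underside.
- screwdriver: Bystander: small screwdriver with a blue handle, 156 mm long (y), 20 mm thick, lying behind the nest. Origin: middle of its length, at the underside.
Things that resemble listed ones, but are neither listed nor needed, are in the scene too. Of the things shaped like the base_plate, the copper one is meant.

How it is judged (in metres and radians):
On the way, in this order (a step that is already met when the one before it is completed fails the run):
1. The base plate is in the nest (horizontal distance between base_plate and nest below 0.012 m and z of base_plate in the frame of nest below 0.025 m), for 0.2 s.
2. The green board is in the nest, on the base plate (horizontal distance between green_board and nest below 0.012 m and z of green_board in the frame of nest below 0.0317 m), for 0.2 s.
3. The shield can is in the nest, over the board (horizontal distance between shield_can and nest below 0.012 m and z of shield_can in the frame of nest below 0.035 m), for 0.2 s.
4. The heat sink is on the shield can (horizontal distance between heat_sink and nest below 0.012 m and z of heat_sink in the frame of nest below 0.055 m), for 0.2 s.
At the end, for the whole second after the job is handed in: Base plate, green board, shield can and heat sink lie in the nest one on another in this order: each within 6 mm of the nest's centre (heat sink 10), 2.5 mm of its seat's height, 0.06 rad of flat, and 0.1 rad (heat sink 0.15) of the nest's long direction, either way round; released and at rest (horizontal distance between each of base_plate, green_board, shield_can and nest below 0.006 m and z of base_plate in the frame of nest between 0.0075 and 0.0125 m and angle between each of base_plate, green_board, shield_can, heat_sink's own z axis and vertical below 0.06 rad and angle between the x axis of each of base_plate, green_board, shield_can and the x axis of nest, either way round below 0.1 rad and z of green_board in the frame of nest between 0.0142 and 0.0192 m and z of shield_can in the frame of nest between 0.0175 and 0.0225 m and horizontal distance between heat_sink and nest below 0.01 m and z of heat_sink in the frame of nest between 0.0375 and 0.0425 m and angle between the x axis of heat_sink and the x axis of nest, either way round below 0.15 rad and linear speed of each of base_plate, green_board, shield_can, heat_sink below 0.02 m/s and angular speed of each of base_plate, green_board, shield_can, heat_sink below 0.2 rad/s); the robot touches nothing.
It fails at once if The black board, the amber tape or the screwdriver is moved by more than 30 mm (distance of any of black_board, amber_tape, screwdriver from where it was at the start of the episode above 0.03 m).
It fails at once if A part is dropped: out of the fingers it moves faster than 0.9 m/s (a fall of some 40 mm) ((linear speed of base_plate above 0.9 m/s and contact force between the fingers and base_plate below 0.05 N) or (linear speed of green_board above 0.9 m/s and contact force between the fingers and green_board below 0.05 N) or (linear speed of shield_can above 0.9 m/s and contact force between the fingers and shield_can below 0.05 N) or (linear speed of heat_sink above 0.9 m/s and contact force between the fingers and heat_sink below 0.05 N)).
It also fails if it takes over 102 s, if anything falls off the work surface, if the arm or the gripper's body presses on something with over 40 N, if the wrist force passes 120 N, or if a joint passes its speed limit or range.

## Working session

There is one attempt and no reset: what is moved stays moved. The work goes in short steps, Python scripts to look and compute and a tool call to move; the robot and the scene stay as the last step left them, time stands still between calls to the robot, and variables do not carry over. Pictures are saved under pics/ and viewed, at most 14 in all, crops included, and the job is handed in when it is done.

Besides the shell and the picture viewer there is one more tool, called after "Call:" as name(argument=value, ...) on one line, values as JSON. apply_moves: Moves the arm, as the interface text tells. Scaled input: -1 to 1 covers 1000 mm each way for a shift and 90 degrees each way for a turn. Its arguments: {"type":"object","properties":{"targets":{"type":"array","items":{"type":"array","items":{"type":"number"}}},"newtons":{"type":"number"}},"required":["targets"]}

```bash
mkdir -p pics; cat > h.py <<'E'
import numpy as np, cv2, pickle
from plant import get_state, capture, close_job
def snap(n,f):
    c=capture(n); pickle.dump(c,open(f'pics/{f}.pkl','wb')); cv2.imwrite(f'pics/{f}.png',c['frame'][:,:,::-1]); return c
def load(f): return pickle.load(open(f'pics/{f}.pkl','rb'))
def ray(c,u,v):
    K=c['camera_matrix']; p=cv2.undistortPoints(np.array([[[u,v]]],float),K,np.array([c['k1'],0,0,0,0.]))[0,0]
    return np.array([p[0],p[1],1.])
def world(c):
    K=c['camera_matrix'];h,w=c['range_z'].shape
    uv=np.stack(np.meshgrid(np.arange(w),np.arange(h)),-1).reshape(-1,1,2).astype(float)
    p=cv2.undistortPoints(uv,K,np.array([c['k1'],0,0,0,0.]))[:,0]
    P=np.c_[p,np.ones(len(p))]*c['range_z'].reshape(-1,1)
    return (P@c['T'][:3,:3].T+c['T'][:3,3]).reshape(h,w,3)
def atz(c,u,v,z):
    d=c['T'][:3,:3]@ray(c,u,v);o=c['T'][:3,3]; return o+d*(z-o[2])/d[2]
E
python3 - <<'E'
from h import *
for n in ['top','scene']:
    c=snap(n,n+'0'); print(n,c['camera_matrix'].round(1).tolist(),c['k1'],c['T'].round(3).tolist())
    W=world(c); print((c['range_z']>0).mean())
    im=cv2.resize(c['frame'][:,:,::-1],(800,600),interpolation=cv2.INTER_CUBIC); cv2.imwrite(f'pics/{n}0b.png',im)
print(get_state())
E
```

```text
top [[485.7, 0.0, 257.4], [0.0, 485.7, 189.0], [0.0, 0.0, 1.0]] 0.02935997607624983 [[0.019, -0.998, 0.066, 0.394], [-1.0, -0.019, 0.003, 0.005], [-0.002, -0.066, -0.998, 1.524], [0.0, 0.0, 0.0, 1.0]]
0.9960276285807291
scene [[355.3, 0.0, 250.8], [0.0, 355.3, 187.4], [0.0, 0.0, 1.0]] 0.02434805445966046 [[0.692, -0.528, 0.492, -0.005], [-0.721, -0.489, 0.491, -0.477], [-0.019, -0.694, -0.719, 0.768], [0.0, 0.0, 0.0, 1.0]]
0.9958648681640625
{'time_s': 0.1, 'joints': array([ 8.40019151e+01,  2.05867639e+01,  6.40406205e-01, -1.58607243e-02,
       -7.01371423e+01, -1.65061778e+01]), 'qd': array([ 0.03396105, -0.09379388,  0.05387128,  0.06075941,  0.05202048,
        0.05873339]), 'joint_torque': array([-1.08197884e-03, -5.84162021e+01,  2.93748844e+01,  7.01538876e+00,
        1.01829472e-02, -4.49326046e-05]), 'tcp_pos': array([0.25824307, 0.62321292, 0.24473918]), 'eef_rot': array([ 1.79915704e+02, -9.42924809e-03, -2.25096556e+01]), 'contact_force': array([1.07211718, 0.05252442, 0.38569949]), 'moment': array([-0.03633061, -0.02181713,  0.00501394]), 'gripper_force': 0.0, 'gripper_width': 0.08745973039438217}
```

View pics/top0b.png

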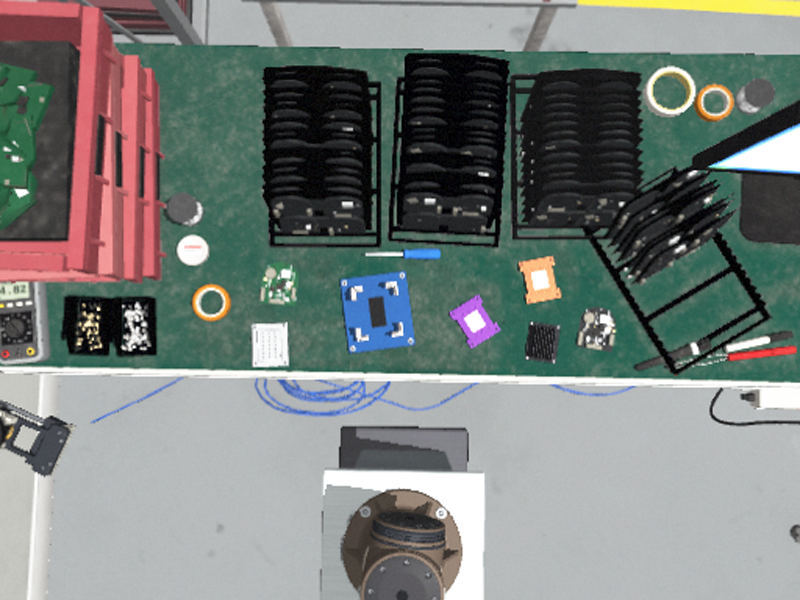

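View pics/scene0b.png

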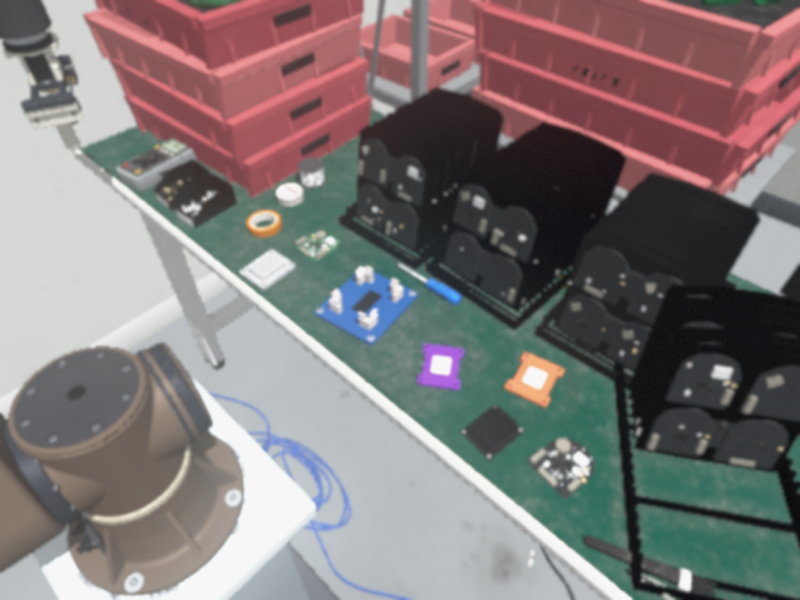

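Top view, at 800 px scale: the plate-like things are copper (540,280) and purple (474,321, a decoy). The boards are green (279,284) and black (597,328, a bystander). The can is at (270,344), the heat sink at (543,341), and the nest at (377,312). I choose the copper plate and the green board. The close crop will check this.

```bash
python3 - <<'E'
from h import *
c=load('top0'); f=c['frame'][:,:,::-1]
a=cv2.resize(f[160:240,155:285],None,fx=6,fy=6,interpolation=cv2.INTER_CUBIC)[:,:780]
b=cv2.resize(f[160:240,280:410],None,fx=6,fy=6,interpolation=cv2.INTER_CUBIC)
cv2.imwrite('pics/cropA.png',a);cv2.imwrite('pics/cropB.png',b)
W=world(c)
# residual plane check
for n,(u,v),h in [('copper',(540,280),.008),('purple',(474,321),.008),('green',(279,284),.008),('can',(270,344),.02),('sink',(543,341),.022),('nest',(377,312),.01),('black',(597,328),.008),('tape',(211,302),.019)]:
    u=int(u*.64);v=int(v*.64)
    print(n,W[v,u].round(4))
print('table',W[225,190],W[190,325-60+40],W[175,325])
m=(W[...,2]>0.0045)&(W[...,2]<.06)
lab=cv2.connectedComponentsWithStats(m.astype(np.uint8))
for i in range(1,lab[0]):
    if lab[2][i,4]<150: continue
    P=W[lab[1]==i]; r=cv2.minAreaRect((P[:,:2]*1000).astype(np.float32))
    if r[1][0]<220 and r[1][1]<220: print(lab[3][i].round(1),[np.round(x,1) for x in r],P[:,2].max().round(4))
E
```

```text
copper [ 0.5307 -0.2626  0.013 ]
purple [ 0.4473 -0.1332  0.0081]
green [0.5154 0.2597 0.0033]
can [0.3929 0.2726 0.0152]
sink [ 0.4094 -0.2695  0.0136]
nest [0.4622 0.0605 0.0099]
black [ 0.4396 -0.3788  0.0085]
tape [ 0.4757  0.396  -0.0084]
table [0.37829904 0.21856289 0.00044518] [ 0.49432582 -0.13891974  0.00769276] [ 0.54319377 -0.20172824  0.00157131]
[439.7  61.3] [array([ 912.9, -565. ]), array([188.2, 102.3]), np.float64(83.9)] 0.0342
[484.   60.4] [array([ 914. , -695.4]), array([62.9, 89.3]), np.float64(44.7)] 0.0541
[492.5 133.5] [array([ 679.5, -718.2]), array([125.8, 144.2]), np.float64(88.5)] 0.0315
[345.  178.7] [array([ 534.7, -266.8]), array([107.1,  93.4]), np.float64(1.2)] 0.0182
[241.3 199.6] [array([459.9,  62.6]), array([180.4, 166.7]), np.float64(13.4)] 0.0493
[135.7 193.9] [array([465.7, 382.3]), array([91.7, 81.5]), np.float64(76.9)] 0.0264
[303.7 206.4] [array([ 435.2, -143. ]), array([123.9,  82.1]), np.float64(30.0)] 0.018
[172.1 220.3] [array([398.4, 274.3]), array([111.7, 107.8]), np.float64(9.8)] 0.0298
[347.5 219.5] [array([ 401.7, -276.9]), array([93.1, 85.4]), np.float64(76.9)] 0.0308
```

View pics/cropB.png

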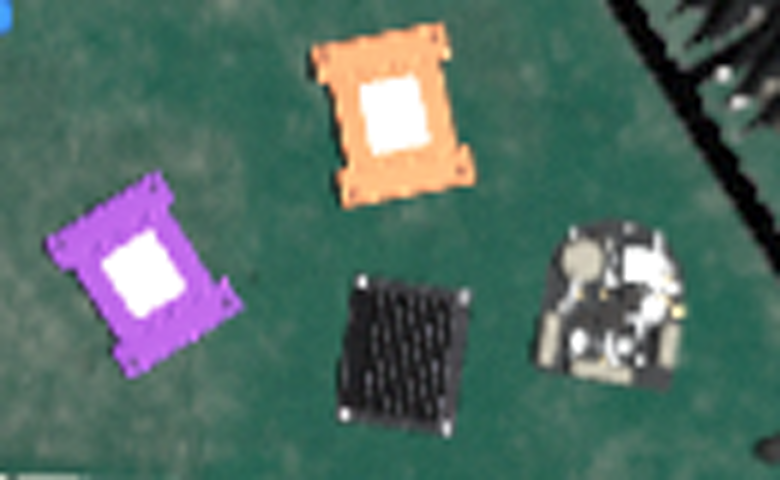

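View pics/cropA.png

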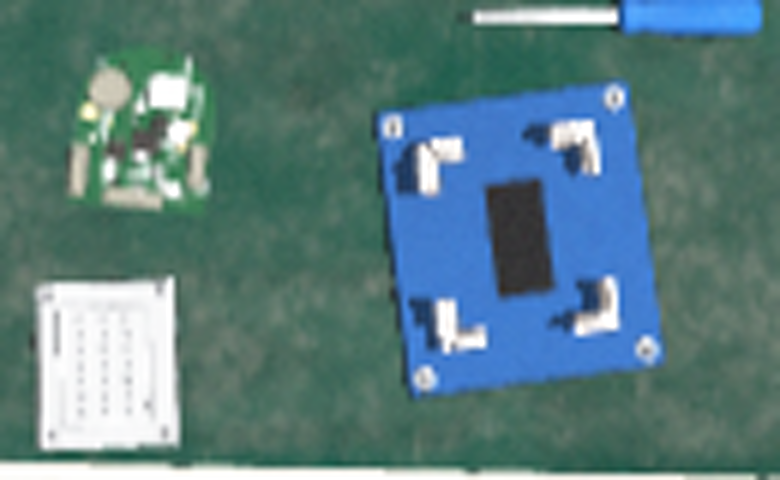

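The crops confirm the choice. Corners in crop B (6x): copper (312,47), (443,23), (475,182), (344,208); sink flange (357,278), (470,292), (450,435), (338,420). Corners in crop A: can (35,288), (175,277), (180,447), (40,450); nest plate (377,110), (627,82), (663,365), (412,397). The green board is centred near (140,130), its lower edge from (68,200) to (208,213).

```bash
python3 - <<'E'
from h import *
c=load('top0')
D={'copper':(280,.008,[(312,47),(443,23),(475,182),(344,208)]),'sink':(280,.004,[(357,278),(470,292),(450,435),(338,420)]),
'can':(155,.012,[(35,288),(175,277),(180,447),(40,450)]),'nest':(155,.010,[(377,110),(627,82),(663,365),(412,397)]),'nestslot':(155,.01,[(486,186),(541,178),(553,288),(500,297)]),'green':(155,.003,[(75,58),(210,58),(208,213),(68,200)])}
for n,(u0,z,p) in D.items():
    q=np.array([atz(c,u0+(x+.5)/6-.5,160+(y+.5)/6-.5,z)[:2] for x,y in p])*1000
    s=np.linalg.norm(q-np.roll(q,-1,0),axis=1)
    d=(q[0]+q[1]-q[2]-q[3]); e=(q[0]+q[3]-q[1]-q[2])
    print(n,q.mean(0).round(1),'sides',s.round(1),'yaw',np.degrees(np.arctan2(d[1],d[0])).round(1),np.degrees(np.arctan2(-e[0],e[1])).round(1))
s=get_state();print(s['tcp_pos'],s['eef_rot'])
E
```

```text
copper [ 532.  -263.9] sides [69.6 84.7 69.5 85.7] yaw 11.7 11.9
sink [ 406.6 -270.8] sides [59.1 75.  58.4 74.5] yaw -7.4 -6.2
can [391.4 271.6] sides [72.6 87.9 72.2 83.7] yaw 3.5 3.9
nest [461.5  59.9] sides [131.2 148.5 131.1 150.4] yaw 8.3 7.9
nestslot [461.9  59.7] sides [28.9 57.6 27.9 58.2] yaw 7.9 10.0
green [513.5 259.8] sides [70.7 81.4 73.5 74.6] yaw -0.0 -1.6
[0.25824307 0.62321292 0.24473918] [ 1.79915704e+02 -9.42924809e-03 -2.25096556e+01]
```

```bash
cat >> h.py <<'E'
def plan(x,y,z,yaw):
    s=get_state(); p=s['tcp_pos']; r=s['eef_rot']; d=np.array([x,y,z])-p
    dy=(yaw-r[2]+180)%360-180; t=np.radians(yaw)
    T=[d[0]*np.cos(t)+d[1]*np.sin(t), d[0]*np.sin(t)-d[1]*np.cos(t), -d[2]]
    print('t',round(s['time_s'],2),'tcp',p.round(4),'rot',r.round(2),'w',round(s['gripper_width'],4),'F',s['contact_force'].round(1),'j6',round(s['joints'][5],1))
    print('turn az total',round(-dy/90,4),'(deg',round(dy,2),') shift xyz',np.round(T,4),'len',round(np.linalg.norm(T),4))
E
python3 - <<'E'
from h import *
plan(.4615,.060,.245,8)
c=load('top0'); c2=load('scene0')
P=np.r_[world(c).reshape(-1,3),world(c2).reshape(-1,3)]
for n,x,y,yaw in [('copper',.532,-.264,11.8),('sink',.4066,-.271,-7),('can',.391,.272,3.7),('green',.513,.26,-1),('nest',.4615,.06,8)]:
    t=np.radians(yaw); d=P[:,:2]-[x,y]
    a=d[:,0]*np.cos(t)+d[:,1]*np.sin(t); b=d[:,0]*np.sin(t)-d[:,1]*np.cos(t)
    m=(abs(a)<.07)&(abs(b)<.125)&(P[:,2]>.052)&(P[:,2]<.35)
    print(n,m.sum(), np.c_[a,b,P[:,2]][m][:6].round(3).tolist() if m.any() else '', 'near a',np.sort(abs(a[m]))[:3], np.sort(abs(b[m]))[:3])
E
```

```text
t 0.1 tcp [0.2582 0.6232 0.2447] rot [ 1.7992e+02 -1.0000e-02 -2.2510e+01] w 0.0875 F [1.1 0.1 0.4] j6 -16.5
turn az total -0.339 (deg 30.51 ) shift xyz [ 1.229e-01  5.860e-01 -3.000e-04] len 0.5988
copper 0  near a [] []
sink 0  near a [] []
can 0  near a [] []
green 0  near a [] []
nest 0  near a [] []
```

Call:
apply_moves(targets=[[1,0,0,0,0,0,-0.0678],[1,0,0,0,0,0,-0.0678],[1,0,0,0,0,0,-0.0678],[1,0,0,0,0,0,-0.0678],[1,0,0,0,0,0,-0.0678],[1,0.0082,0.039,0,0,0,0],[1,0.0082,0.039,0,0,0,0],[1,0.0082,0.039,0,0,0,0],[1,0.0082,0.039,0,0,0,0],[1,0.0082,0.039,0,0,0,0],[1,0.0082,0.039,0,0,0,0],[1,0.0082,0.039,0,0,0,0],[1,0.0082,0.039,0,0,0,0],[1,0.0082,0.039,0,0,0,0],[1,0.0082,0.039,0,0,0,0],[1,0.0082,0.039,0,0,0,0],[1,0.0082,0.039,0,0,0,0],[1,0.0082,0.039,0,0,0,0],[1,0.0082,0.039,0,0,0,0],[1,0.0082,0.039,0,0,0,0]])

```text
time_s: 1.77
tcp_pos: [0.4616, 0.0594, 0.2457]
eef_rot: [-180.0, -0.0, 8.0]
contact_force: [0.7, 1.0, -0.2]
gripper_width: 0.0874
gripper_force: 0.0
```

```bash
python3 - <<'E'
from h import *
c=snap('wrist','w1'); cv2.imwrite('pics/w1b.png',cv2.resize(c['frame'][:,:,::-1],(800,600),interpolation=cv2.INTER_CUBIC))
print(c['camera_matrix'].round(1).tolist(),c['k1'],c['T'].round(4).tolist())
plan(.532,-.264,.2,11.8)
E
```

```text
[[306.2, 0.0, 254.9], [0.0, 306.2, 199.2], [0.0, 0.0, 1.0]] 0.026326607475848574 [[0.1397, -0.9529, -0.2692, 0.5351], [-0.9902, -0.1346, -0.0375, 0.0698], [-0.0005, 0.2718, -0.9623, 0.385], [0.0, 0.0, 0.0, 1.0]]
t 1.82 tcp [0.4628 0.0544 0.2454] rot [1.7991e+02 5.0000e-02 7.8500e+00] w 0.0875 F [ 2.9 -3.6  0.5] j6 66.8
turn az total -0.0439 (deg 3.95 ) shift xyz [0.0026 0.3259 0.0454] len 0.329
```

View pics/w1b.png

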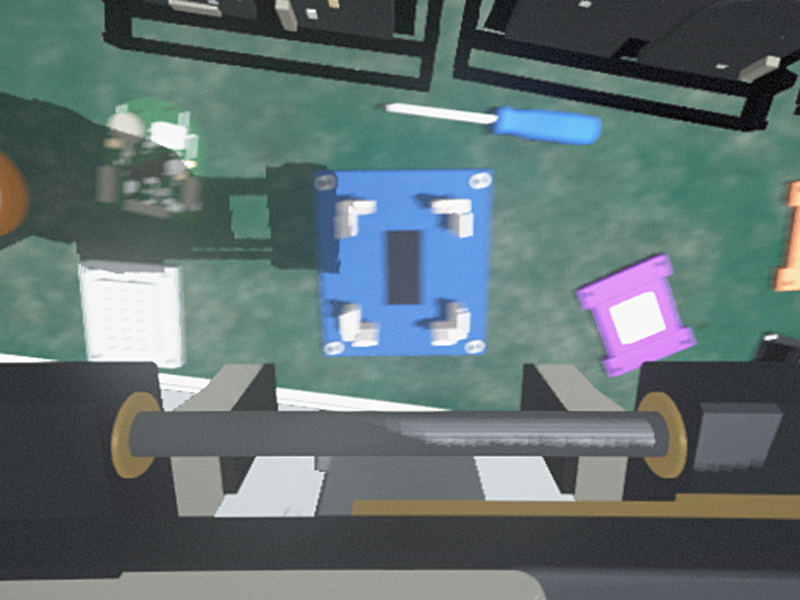

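The wrist view shows the nest plate corners at (316,172), (494,170), (488,355), (324,357), the slot corners at (387,230), (422,230), (420,304), (387,304), and the copper plate at the right edge.

```bash
cat >> h.py <<'E'
def meas(f,z,p,k=.64,u0=0,v0=0):
    c=load(f); q=np.array([atz(c,u0+(x+.5)*k-.5,v0+(y+.5)*k-.5,z)[:2] for x,y in p])*1000
    s=np.linalg.norm(q-np.roll(q,-1,0),axis=1); d=(q[0]+q[1]-q[2]-q[3]); e=(q[0]+q[3]-q[1]-q[2])
    print(q.mean(0).round(1),'sides',s.round(1),'yaw',np.degrees(np.arctan2(d[1],d[0])).round(1),np.degrees(np.arctan2(-e[0],e[1])).round(1))
E
python3 - <<'E'
from h import *
meas('w1',.01,[(316,172),(494,170),(488,355),(324,357)])
meas('w1',.01,[(387,230),(422,230),(420,304),(387,304)])
meas('w1',.008,[(581,294),(665,257),(693,335),(608,374)])
plan(.497,-.271,.16,11.8)
E
```

```text
[466.   54.7] sides [133.4 147.9 137.  148.3] yaw 8.6 8.7
[466.5  56. ] sides [27.2 59.4 26.8 59.4] yaw 7.4 8.0
[ 452.9 -137.4] sides [69.1 72.3 73.7 75.6] yaw 32.9 35.0
t 1.82 tcp [0.4628 0.0544 0.2454] rot [1.7991e+02 5.0000e-02 7.8500e+00] w 0.0875 F [ 2.9 -3.6  0.5] j6 66.8
turn az total -0.0439 (deg 3.95 ) shift xyz [-0.033   0.3256  0.0854] len 0.3382
```

Call:
apply_moves(targets=[[1,0.0003,0.0362,0.0072,0,0,-0.022],[1,0.0003,0.0362,0.0072,0,0,-0.022],[1,0.0003,0.0362,0.0072,0,0,0],[1,0.0003,0.0362,0.0072,0,0,0],[1,0.0003,0.0362,0.0072,0,0,0],[1,0.0003,0.0362,0.0072,0,0,0],[1,0.0003,0.0362,0.0072,0,0,0],[1,0.0003,0.0362,0.0072,0,0,0],[1,0.0003,0.0362,0.0072,0,0,0],[1,0,0,0,0,0,0],[1,0,0,0,0,0,0],[1,0,0,0,0,0,0],[1,0,0,0,0,0,0]])

```text
time_s: 2.9
tcp_pos: [0.528, -0.2568, 0.1809]
eef_rot: [-180.0, -0.0, 12.0]
contact_force: [-1.0, 0.3, 0.5]
gripper_width: 0.0877
gripper_force: 0.0
```

```bash
python3 - <<'E'
from h import *
c=snap('wrist','w2'); cv2.imwrite('pics/w2b.png',cv2.resize(c['frame'][:,:,::-1],(800,600),interpolation=cv2.INTER_CUBIC))
plan(.532,-.264,.18,11.8)
hsv=cv2.cvtColor(c['frame'],cv2.COLOR_RGB2HSV)
m=cv2.inRange(hsv,(5,80,120),(20,255,255)); n,l,st,ce=cv2.connectedComponentsWithStats(m); 
i=1+st[1:,4].argmax(); print(st[i],ce[i])
E
```

```text
t 2.95 tcp [ 0.5282 -0.2565  0.1812] rot [ 1.800e+02 -3.000e-02  1.203e+01] w 0.0872 F [-0.9 -0.2  0.4] j6 108.9
turn az total 0.0026 (deg -0.23 ) shift xyz [0.0022 0.0081 0.0012] len 0.0085
[ 226  316  286   16 2434] [387.03040263 324.31922761]
```

View pics/w2b.png

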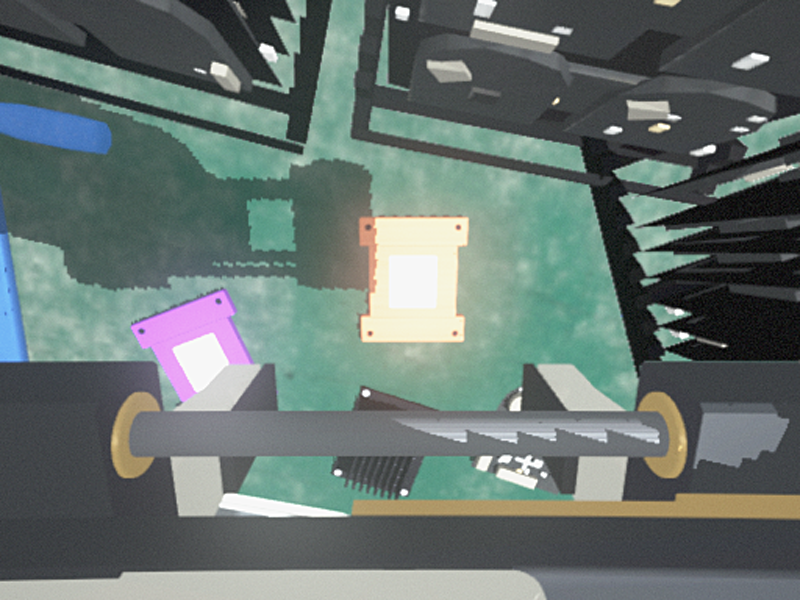

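The copper plate's top corners are at (360,218), (468,218), (464,342), (361,342). Purple is at left, and the rack on the right has its nearest board edges from (590,190) to (645,370).

```bash
python3 - <<'E'
from h import *
meas('w2',.008,[(360,217),(468,217),(464,342),(361,342)])
plan(.532,-.264,.03,11.8)
c=load('w2');W=world(c);s=get_state()
t=np.radians(12);d=W[...,:2]-[.532,-.264];a=d[...,0]*np.cos(t)+d[...,1]*np.sin(t); b=d[...,0]*np.sin(t)-d[...,1]*np.cos(t)
m=(W[...,2]>.055)&(W[...,2]<.13)&(abs(a)<.09)&(abs(b)<.16); m[230:]=False
print(m.sum(), [np.c_[a[m],b[m],W[...,2][m]][i].round(3).tolist() for i in (np.argsort(b[m])[:3] if m.any() else [])])
E
```

```text
[ 536.5 -264.8] sides [69.2 84.8 71.1 84.9] yaw 11.8 12.0
t 2.95 tcp [ 0.5282 -0.2565  0.1812] rot [ 1.800e+02 -3.000e-02  1.203e+01] w 0.0872 F [-0.9 -0.2  0.4] j6 108.9
turn az total 0.0026 (deg -0.23 ) shift xyz [0.0022 0.0081 0.1512] len 0.1514
3195 [[0.078, 0.129, 0.128], [0.078, 0.13, 0.126], [0.077, 0.13, 0.124]]
```

Call:
apply_moves(targets=[[1,0.004,0.009,0.025,0,0,0],[1,0,0,0.03,0,0,0],[1,0,0,0.03,0,0,0],[1,0,0,0.03,0,0,0],[1,0,0,0.02,0,0,0],[1,0,0,0.015,0,0,0],[1,0,0,0.01,0,0,0],[1,0,0,0,0,0,0],[1,0,0,0,0,0,0],[0.55,0,0,0,0,0,0],[0.55,0,0,0,0,0,0],[0.55,0,0,0,0,0,0],[0.55,0,0,0,0,0,0],[0.55,0,0,0,0,0,0],[0.55,0,0,0,0,0,0]], newtons=25)

```text
time_s: 4.2
tcp_pos: [0.5339, -0.2655, 0.021]
eef_rot: [180.0, -0.0, 12.0]
contact_force: [-0.6, 0.8, 2.1]
gripper_width: 0.0578
gripper_force: 25.0
```

Call:
apply_moves(targets=[[0.5,0,0,-0.01,0,0,0],[0.5,0,0,-0.02,0,0,0],[0.5,0,0,-0.03,0,0,0],[0.5,0,0,-0.03,0,0,0],[0.5,0,0,-0.02,0,0,0],[0.5,0,0,0,0,0,0]])

```text
time_s: 4.7
tcp_pos: [0.5362, -0.2661, 0.136]
eef_rot: [179.8, -0.4, 12.0]
contact_force: [0.9, -1.0, -3.5]
gripper_width: 0.0575
gripper_force: 25.0
```

```bash
python3 - <<'E'
from h import *
plan(.4635,.0598,.14,8)
E
```

```text
t 4.7 tcp [ 0.5362 -0.2661  0.136 ] rot [179.81  -0.37  12.  ] w 0.0575 F [ 0.9 -1.  -3.5] j6 109.6
turn az total 0.0444 (deg -4.0 ) shift xyz [-0.0266 -0.3329 -0.004 ] len 0.334
```

Call:
apply_moves(targets=[[0.5,0,0,0,0,0,0.0222],[0.5,0,0,0,0,0,0.0222],[0.5,-0.0024,-0.0333,0,0,0,0],[0.5,-0.0024,-0.0333,0,0,0,0],[0.5,-0.0024,-0.0333,0,0,0,0],[0.5,-0.0024,-0.0333,0,0,0,0],[0.5,-0.0024,-0.0333,0,0,0,0],[0.5,-0.0024,-0.0333,0,0,0,0],[0.5,-0.0024,-0.0333,0,0,0,0],[0.5,-0.0024,-0.0333,0,0,0,0],[0.5,-0.0024,-0.0333,0,0,0,0],[0.5,-0.0024,-0.0333,0,0,0,0],[0.5,0,0,0,0,0,0],[0.5,0,0,0,0,0,0],[0.5,0,0,0,0,0,0],[0.5,0,0,0,0,0,0]])

```text
time_s: 6.03
tcp_pos: [0.4636, 0.0602, 0.1303]
eef_rot: [180.0, 0.1, 7.9]
contact_force: [0.5, -0.6, -4.9]
gripper_width: 0.0579
gripper_force: 25.0
```

```bash
python3 - <<'E'
from h import *
c=snap('wrist','w3'); cv2.imwrite('pics/w3b.png',cv2.resize(c['frame'][80:320,140:380,::-1],(600,600),interpolation=cv2.INTER_CUBIC))
plan(.4635,.0598,.045,8)
E
```

```text
t 6.08 tcp [0.4637 0.06   0.1304] rot [1.7998e+02 5.0000e-02 7.8900e+00] w 0.0573 F [ 0.3  0.9 -3.6] j6 66.3
turn az total -0.0012 (deg 0.11 ) shift xyz [-0.0002  0.0002  0.0854] len 0.0854
```

View pics/w3b.png

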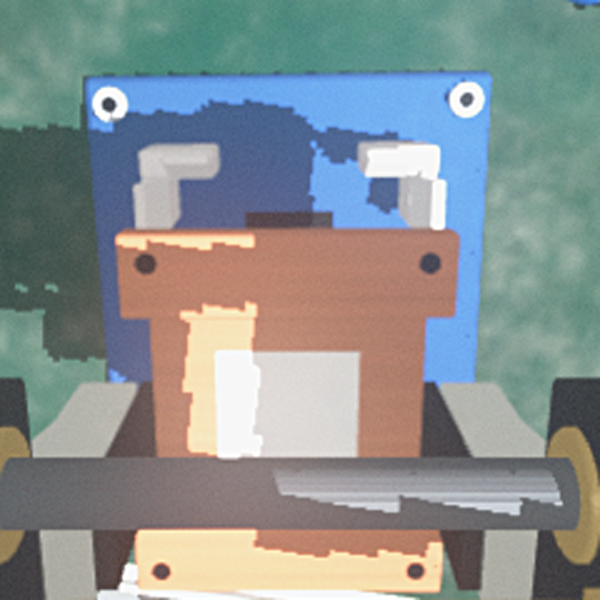

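```bash
python3 - <<'E'
from h import *
k=.4
meas('w3',.1174,[(116,231),(459,230),(443,591),(135,592)],k,140,80)
c=load('w3')
g=lambda x,y,z: atz(c,140+(x+.5)*k-.5,80+(y+.5)*k-.5,z)[:2]*1000
t=np.radians(8);ux=np.array([np.cos(t),np.sin(t)]);uy=np.array([-np.sin(t),np.cos(t)])
e=(g(84,76,.01)+g(492,74,.01))/2; print('nest c from front edge',e-75*ux)
s=(g(110,104,.012)+g(467,100,.012))/2; print('screws',s, np.linalg.norm(g(110,104,.012)-g(467,100,.012)))
print('edge w',np.linalg.norm(g(84,76,.01)-g(492,74,.01)), 'yaw',np.degrees(np.arctan2(*( (g(84,76,.01)-g(492,74,.01))*[-1,1]))))
E
```

```text
[466.8  60.7] sides [69.  84.4 71.  84.4] yaw 8.1 8.1
nest c from front edge [464.62969195  60.34078092]
screws [530.62825508  69.48276695] 115.996051995379
edge w 132.24446197080567 yaw 8.19378246556851
```

Call:
apply_moves(targets=[[0.5,-0.001,0,0.025,0,0,-0.001],[0.5,0,0,0.025,0,0,0],[0.5,0,0,0.01,0,0,0],[0.5,0,0,0.004,0,0,0],[0.5,0,0,0.004,0,0,0],[0.5,0,0,0.004,0,0,0],[0.5,0,0,0.004,0,0,0],[0.5,0,0,0.003,0,0,0],[0.5,0,0,0.003,0,0,0],[0.5,0,0,0,0,0,0],[0.5,0,0,0,0,0,0]])

```text
time_s: 7.0
tcp_pos: [0.463, 0.0609, 0.0489]
eef_rot: [-180.0, -0.0, 8.1]
contact_force: [0.2, -0.1, -5.0]
gripper_width: 0.0578
gripper_force: 25.0
```

Call:
apply_moves(targets=[[0.5,0,0,0.003,0,0,0],[0.5,0,0,0.003,0,0,0],[0.5,0,0,0.003,0,0,0],[0.5,0,0,0.003,0,0,0],[0.5,0,0,0.003,0,0,0],[0.5,0,0,0.0015,0,0,0],[0.5,0,0,0.001,0,0,0],[0.5,0,0,0,0,0,0],[0.5,0,0,0,0,0,0]])

```text
time_s: 7.75
tcp_pos: [0.463, 0.0609, 0.0312]
eef_rot: [180.0, 0.0, 8.1]
contact_force: [0.3, 0.2, -4.8]
gripper_width: 0.0574
gripper_force: 25.0
```

Call:
apply_moves(targets=[[0.5,0,0,0.0007,0,0,0],[0.5,0,0,0,0,0,0],[0.8,0,0,0,0,0,0],[0.8,0,0,0,0,0,0],[0.8,0,0,0,0,0,0],[0.8,0,0,-0.005,0,0,0],[0.8,0,0,-0.02,0,0,0],[0.8,0,0,-0.03,0,0,0],[0.8,0,0,-0.035,0,0,0],[0.8,0,0,-0.035,0,0,0],[0.8,0,0,-0.025,0,0,0],[1,0,0,0,0,0,0],[1,0,0,0,0,0,0],[1,0,0,0,0,0,0]])

```text
time_s: 8.92
tcp_pos: [0.4626, 0.0608, 0.1806]
eef_rot: [-180.0, -0.0, 8.0]
contact_force: [-0.7, -0.6, -0.2]
gripper_width: 0.0841
gripper_force: 0.0
```

```bash
python3 - <<'E'
from h import *
c=snap('wrist','w4'); cv2.imwrite('pics/w4b.png',cv2.resize(c['frame'][80:320,140:380,::-1],(600,600),interpolation=cv2.INTER_CUBIC))
plan(.508,.2598,.18,-1)
E
```

```text
t 8.97 tcp [0.4624 0.0606 0.18  ] rot [1.7999e+02 6.0000e-02 8.0400e+00] w 0.086 F [-0.  -0.3  0.4] j6 66.3
turn az total 0.1005 (deg -9.04 ) shift xyz [ 0.0421 -0.2     0.    ] len 0.2044
```

View pics/w4b.png

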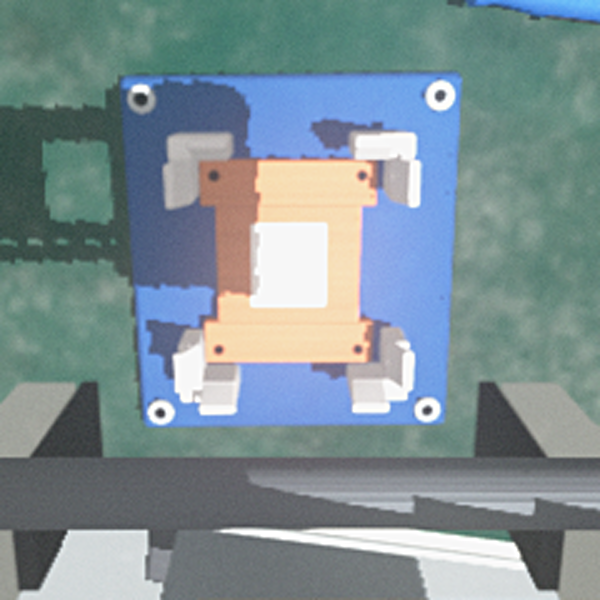

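The plate lies flat in the well, with corners at (199,160), (376,160), (371,362), (204,362). The nest corners are at (122,75), (461,75), (444,424), (142,425). I'm measuring the residual offset, then moving to the green board.

```bash
python3 - <<'E'
from h import *
meas('w4',.018,[(199,160),(376,160),(371,362),(204,362)],.4,140,80)
meas('w4',.010,[(122,75),(461,75),(444,424),(142,425)],.4,140,80)
meas('w4',.012,[(141,98),(441,96),(428,410),(161,412)],.4,140,80)
E
```

```text
[465.7  61.6] sides [68.9 83.7 70.  83.7] yaw 8.0 8.1
[465.7  59.6] sides [131.3 147.3 133.  147.8] yaw 8.4 8.2
[465.3  59.4] sides [116.4 132.  116.2 132.2] yaw 8.8 8.5
```

Call:
apply_moves(targets=[[1,0,0,0,0,0,0.05],[1,0,0,0,0,0,0.05],[1,0.006,-0.0285,0,0,0,0],[1,0.006,-0.0285,0,0,0,0],[1,0.006,-0.0285,0,0,0,0],[1,0.006,-0.0285,0,0,0,0],[1,0.006,-0.0285,0,0,0,0],[1,0.006,-0.0285,0,0,0,0],[1,0.006,-0.029,0,0,0,0],[1,0,0,0,0,0,0],[1,0,0,0,0,0,0],[1,0,0,0,0,0,0],[1,0,0,0,0,0,0]])

```text
time_s: 10.05
tcp_pos: [0.5078, 0.2592, 0.1797]
eef_rot: [179.9, 0.1, -1.0]
contact_force: [0.6, -0.4, 0.1]
gripper_width: 0.0875
gripper_force: 0.0
```

```bash
python3 - <<'E'
from h import *
c=snap('wrist','w5'); cv2.imwrite('pics/w5b.png',cv2.resize(c['frame'][80:320,140:380,::-1],(600,600),interpolation=cv2.INTER_CUBIC))
plan(.513,.2598,.025,-1)
E
```

```text
t 10.1 tcp [0.5079 0.2592 0.1801] rot [ 1.7996e+02  4.0000e-02 -9.8000e-01] w 0.0876 F [-0.2 -0.4  0.1] j6 42.3
turn az total 0.0002 (deg -0.02 ) shift xyz [ 0.005  -0.0007  0.1551] len 0.1552
```

View pics/w5b.png

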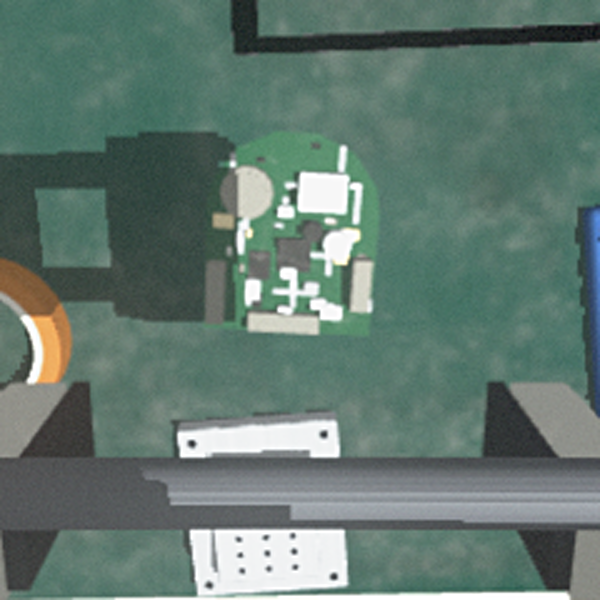

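```bash
python3 - <<'E'
from h import *
f=load('w5')['frame'][125:222,210:305,::-1]
g=(255*(f/255.)**.5).astype(np.uint8)
cv2.imwrite('pics/w5c.png',cv2.resize(g,None,fx=6,fy=6,interpolation=cv2.INTER_CUBIC))
E
```

```text
(no output)
```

View pics/w5c.png

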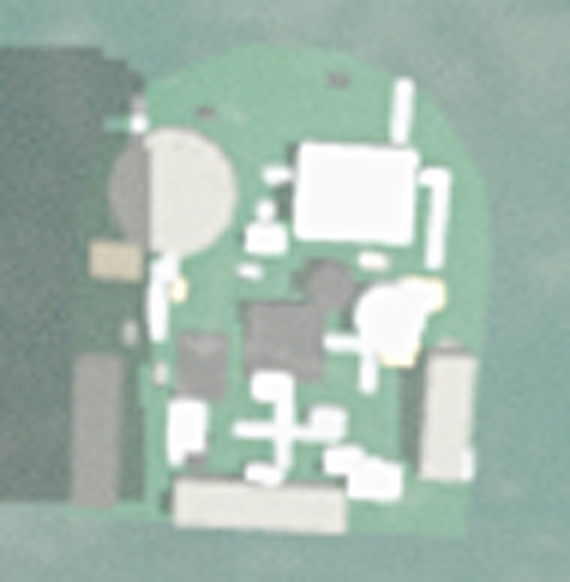

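The board is half in the arm's shadow. Its right edge runs (490,220) to (466,537), its bottom edge (150,515) to (466,537), and its apex is near y=45. The big chip's top edge runs (297,142) to (418,152). It looks turned to about -4°.

```bash
python3 - <<'E'
from h import *
c=load('w5'); g=lambda x,y,z=.003: atz(c,210+(x+.5)/6-.5,125+(y+.5)/6-.5,z)[:2]*1000
def ang(a,b): d=np.array(a)-b; return np.degrees(np.arctan2(d[0],-d[1]))
for n,a,b,z in [('bottom',(150,515),(466,537),.003),('chiptop',(297,142),(418,152),.006),('chipbot',(293,237),(412,246),.006),('conb',(172,527),(346,534),.005)]:
    print(n,ang(g(*a,z),g(*b,z)).round(1))
for a,b,z in [((490,220),(466,537),.003),((427,350),(420,478),.006),((473,355),(470,478),.006),((73,355),(73,505),.006)]:
    d=g(*a,z)-g(*b,z); print('vert',np.degrees(np.arctan2(d[1],d[0])).round(1))
for yaw in (-3,-5):
    t=np.radians(yaw);R=np.array([[np.cos(t),np.sin(t)],[-np.sin(t),np.cos(t)]])
    print(yaw,{k:(R@g(*p)).round(1).tolist() for k,p in dict(br=(466,537),r=(490,220),bl=(62,503),apex=(270,45),b=(300,527)).items()}, 'tcp',(R@(get_state()['tcp_pos'][:2]*1000)).round(1))
# top view corners
t0=load('top0'); G=lambda x,y:atz(t0,155+(x+.5)/6-.5,160+(y+.5)/6-.5,.003)[:2]*1000
print(ang(G(208,213),G(68,200)), G(68,200),G(208,213),G(140,50))
E
```

```text
bottom 174.8
chiptop 174.3
chipbot 174.7
conb 176.6
vert -3.4
vert -2.7
vert -0.6
vert -2.7
-3 {'br': [462.5, 249.2], 'r': [520.3, 248.8], 'bl': [466.4, 322.3], 'apex': [548.4, 287.7], 'b': [463.4, 279.3]} tcp [493.7 285.4]
-5 {'br': [453.6, 265.2], 'r': [511.3, 266.8], 'bl': [454.9, 338.4], 'apex': [538.0, 306.7], 'b': [453.4, 295.3]} tcp [483.4 302.5]
-4.229661652173474 [477.18817727 296.48861073] [471.77069058 223.23569086] [556.65517807 261.27440231]
```

Call:
apply_moves(targets=[[1,0,0,0,0,0,0.039],[1,0.01,0.001,0.025,0,0,0],[1,0,0,0.03,0,0,0],[1,0,0,0.03,0,0,0],[1,0,0,0.03,0,0,0],[1,0,0,0.02,0,0,0],[1,0,0,0.015,0,0,0],[1,0,0,0.004,0,0,0],[1,0,0,0,0,0,0],[1,0,0,0,0,0,0],[1,0,0,0,0,0,0]], newtons=8)

```text
time_s: 11.02
tcp_pos: [0.5189, 0.2588, 0.028]
eef_rot: [-179.9, -0.1, -4.5]
contact_force: [0.3, 0.4, -0.7]
gripper_width: 0.0876
gripper_force: 0.0
```

Call:
apply_moves(targets=[[1,0,0,0.003,0,0,0],[1,0,0,0,0,0,0],[1,0,0,0,0,0,0]])

```text
time_s: 11.27
tcp_pos: [0.5183, 0.2585, 0.0241]
eef_rot: [-180.0, -0.0, -4.5]
contact_force: [0.5, -0.1, -0.1]
gripper_width: 0.0875
gripper_force: 0.0
```

Call:
apply_moves(targets=[[1,0,0,0.0008,0,0,0],[0.5,0,0,0,0,0,0],[0.5,0,0,0,0,0,0],[0.5,0,0,0,0,0,0],[0.5,0,0,0,0,0,0],[0.5,0,0,0,0,0,0],[0.5,0,0,0,0,0,0],[0.5,0,0,0,0,0,0]])

```text
time_s: 11.93
tcp_pos: [0.5182, 0.2584, 0.0228]
eef_rot: [180.0, 0.0, -4.5]
contact_force: [-0.7, -0.8, 0.0]
gripper_width: 0.0546
gripper_force: 8.0
```

Call:
apply_moves(targets=[[0.45,0,0,-0.01,0,0,0],[0.45,0,0,-0.02,0,0,0],[0.45,0,0,-0.03,0,0,0],[0.45,0,0,-0.03,0,0,0],[0.45,0,0,-0.02,0,0,0],[0.45,0,0,0,0,0,-0.047],[0.45,0,0,0,0,0,-0.047],[0.45,0,0,0,0,0,-0.047],[0.45,0,0,0,0,0,0],[0.45,0,0,0,0,0,0]])

```text
time_s: 12.77
tcp_pos: [0.5182, 0.2584, 0.1334]
eef_rot: [-180.0, -0.0, 8.1]
contact_force: [0.4, 0.9, -0.2]
gripper_width: 0.055
gripper_force: 8.0
```

```bash
python3 - <<'E'
from h import *
plan(.4632,.0592,.13,8.2)
E
```

```text
t 12.77 tcp [0.5182 0.2584 0.1334] rot [-1.7998e+02 -3.0000e-02  8.1100e+00] w 0.055 F [ 0.4  0.9 -0.2] j6 52.3
turn az total -0.001 (deg 0.09 ) shift xyz [-0.0828  0.1893  0.0034] len 0.2066
```

Call:
apply_moves(targets=[[0.45,-0.0118,0.027,0,0,0,0],[0.45,-0.0118,0.027,0,0,0,0],[0.45,-0.0118,0.027,0,0,0,0],[0.45,-0.0118,0.027,0,0,0,0],[0.45,-0.0118,0.027,0,0,0,0],[0.45,-0.0118,0.027,0,0,0,0],[0.45,-0.012,0.0273,0,0,0,0],[0.45,0,0,0,0,0,0],[0.45,0,0,0,0,0,0],[0.45,0,0,0,0,0,0],[0.45,0,0,0,0,0,0]])

```text
time_s: 13.68
tcp_pos: [0.4639, 0.0599, 0.133]
eef_rot: [-180.0, -0.0, 8.2]
contact_force: [-0.4, 0.3, -0.6]
gripper_width: 0.0545
gripper_force: 8.0
```

```bash
python3 - <<'E'
from h import *
c=snap('wrist','w6'); f=c['frame'][80:320,140:380,::-1]; f=(255*(f/255.)**.6).astype(np.uint8)
cv2.imwrite('pics/w6b.png',cv2.resize(f,(600,600),interpolation=cv2.INTER_CUBIC))
plan(.4632,.0592,.0407,8.2)
E
```

```text
t 13.73 tcp [0.4638 0.0599 0.1328] rot [-1.80e+02 -1.00e-02  8.24e+00] w 0.055 F [ 0.1  0.4 -0.5] j6 66.7
turn az total 0.0005 (deg -0.04 ) shift xyz [-0.0007  0.0006  0.0921] len 0.0921
```

View pics/w6b.png

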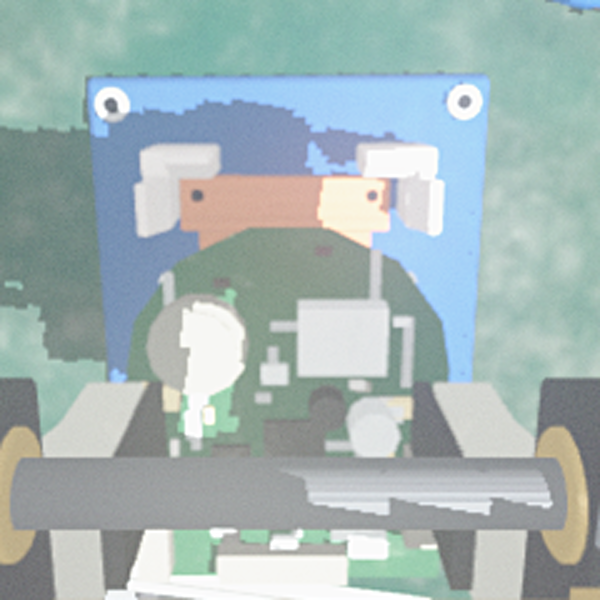

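```bash
python3 - <<'E'
from h import *
k=.4;c=load('w6')
g=lambda x,y,z: atz(c,140+(x+.5)*k-.5,80+(y+.5)*k-.5,z)[:2]*1000
t=np.radians(8.2);ux=np.array([np.cos(t),np.sin(t)])
print('board',g(288,228,.113)-42*ux,'rear',g(288,586,.113)+42*ux)
print('nest',(g(87,77,.01)+g(489,76,.01))/2-75*ux,'screws',(g(112,104,.012)+g(465,101,.012))/2-66*ux)
E
```

```text
board [466.54395055  60.32008011] rear [463.24204816  59.81697025]
nest [464.69614336  60.11638636] screws [465.55436098  60.08982006]
```

Call:
apply_moves(targets=[[0.45,-0.001,0,0.025,0,0,0],[0.45,0,0,0.025,0,0,0],[0.45,0,0,0.01,0,0,0],[0.45,0,0,0.005,0,0,0],[0.45,0,0,0.004,0,0,0],[0.45,0,0,0.004,0,0,0],[0.45,0,0,0.004,0,0,0],[0.45,0,0,0.003,0,0,0],[0.45,0,0,0.003,0,0,0],[0.45,0,0,0,0,0,0],[0.45,0,0,0,0,0,0]])

```text
time_s: 14.65
tcp_pos: [0.4624, 0.059, 0.0499]
eef_rot: [-180.0, -0.0, 8.2]
contact_force: [0.4, -0.1, 0.1]
gripper_width: 0.0546
gripper_force: 8.0
```

Call:
apply_moves(targets=[[0.45,0,0,0.003,0,0,0],[0.45,0,0,0.003,0,0,0],[0.45,0,0,0.002,0,0,0],[0.45,0,0,0.001,0,0,0],[0.45,0,0,0.0007,0,0,0],[0.45,0,0,0,0,0,0],[0.45,0,0,0,0,0,0]])

```text
time_s: 15.23
tcp_pos: [0.4623, 0.0589, 0.0403]
eef_rot: [180.0, 0.0, 8.2]
contact_force: [-1.4, -0.3, 5.0]
gripper_width: 0.0548
gripper_force: 8.0
```

Call:
apply_moves(targets=[[0.8,0,0,0,0,0,0],[0.8,0,0,0,0,0,0],[0.8,0,0,0,0,0,0],[0.8,0,0,-0.005,0,0,0],[0.8,0,0,-0.02,0,0,0],[0.8,0,0,-0.03,0,0,0],[0.8,0,0,-0.035,0,0,0],[0.8,0,0,-0.03,0,0,0],[0.8,0,0,-0.02,0,0,0],[1,0,0,0,0,0,0],[1,0,0,0,0,0,0],[1,0,0,0,0,0,0]])

```text
time_s: 16.23
tcp_pos: [0.4619, 0.0589, 0.1798]
eef_rot: [-180.0, 0.0, 8.2]
contact_force: [-0.3, 0.0, -1.2]
gripper_width: 0.0845
gripper_force: 0.0
```

```bash
python3 - <<'E'
from h import *
c=snap('wrist','w7'); f=c['frame'][80:320,140:380,::-1]; f=(255*(f/255.)**.6).astype(np.uint8)
cv2.imwrite('pics/w7b.png',cv2.resize(f,(600,600),interpolation=cv2.INTER_CUBIC))
plan(.385,.2716,.18,3.7)
E
```

```text
t 16.28 tcp [0.4617 0.0587 0.1793] rot [1.7998e+02 8.0000e-02 8.2300e+00] w 0.086 F [ 0.3  0.2 -0.1] j6 66.7
turn az total 0.0503 (deg -4.53 ) shift xyz [-0.0628 -0.2174 -0.0007] len 0.2263
```

View pics/w7b.png

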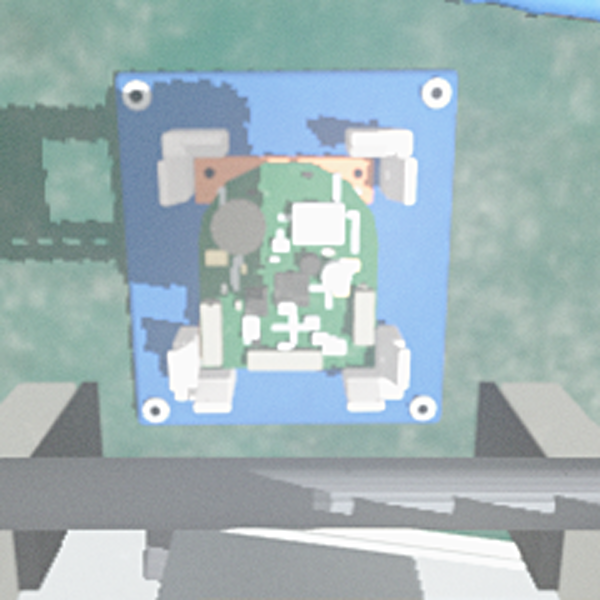

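The board lies in the guides, square, with components up; its apex is at (287,163) and the plate shows only at the front corners. The can was visible in w5 (shoulder corners (180,432), (341,420), (347,586), (197,594)), so I'm measuring it there.

```bash
python3 - <<'E'
from h import *
meas('w5',.012,[(180,432),(341,420),(347,586),(197,594)],.4,140,80)
E
```

```text
[395.8 270.9] sides [70.6 83.9 69.9 82.5] yaw 2.2 3.1
```

Call:
apply_moves(targets=[[1,0,0,0,0,0,0.05],[1,-0.0087,-0.031,0,0,0,0],[1,-0.0087,-0.031,0,0,0,0],[1,-0.0087,-0.031,0,0,0,0],[1,-0.0087,-0.031,0,0,0,0],[1,-0.0087,-0.031,0,0,0,0],[1,-0.0087,-0.031,0,0,0,0],[1,-0.0087,-0.031,0,0,0,0],[1,0,0,0,0,0,0],[1,0,0,0,0,0,0],[1,0,0,0,0,0,0],[1,0,0,0,0,0,0]])

```text
time_s: 17.28
tcp_pos: [0.3874, 0.2706, 0.1794]
eef_rot: [179.9, 0.1, 3.7]
contact_force: [0.8, 0.0, -0.5]
gripper_width: 0.0877
gripper_force: 0.0
```

```bash
python3 - <<'E'
from h import *
c=snap('wrist','w8'); f=c['frame'][80:240,140:380,::-1]
cv2.imwrite('pics/w8b.png',cv2.resize(f,(780,520),interpolation=cv2.INTER_CUBIC))
plan(.3935,.2716,.03,3.7)
h=cv2.cvtColor(c['frame'],cv2.COLOR_RGB2HSV); m=((h[...,1]<40)&(h[...,2]>120)).astype(np.uint8); m[235:]=0
n,l,st,ce=cv2.connectedComponentsWithStats(m)
for i in range(1,n):
    if st[i,4]>800:
        pts=np.argwhere(l==i)[:,::-1].astype(np.float32); print(st[i],cv2.boxPoints(cv2.minAreaRect(pts)).round(1).tolist())
E
```

```text
t 17.33 tcp [0.3875 0.2705 0.1796] rot [1.7995e+02 4.0000e-02 3.6700e+00] w 0.0879 F [-0.1  0.3 -0.4] j6 34.8
turn az total -0.0003 (deg 0.03 ) shift xyz [ 0.006  -0.0007  0.1496] len 0.1497
[  99   51   63   67 1326] [[99.0, 51.0], [161.0, 51.0], [161.0, 117.0], [99.0, 117.0]]
[ 433   59   53   37 1012] [[428.70001220703125, 67.4000015258789], [484.70001220703125, 58.099998474121094], [490.1000061035156, 90.30000305175781], [434.1000061035156, 99.5999984741211]]
[ 220  137   75   83 5520] [[220.0, 219.0], [220.0, 137.0], [294.0, 137.0], [294.0, 219.0]]
[ 427  141   45   46 1069] [[419.0, 150.6999969482422], [458.3999938964844, 139.10000610351562], [471.70001220703125, 184.1999969482422], [432.20001220703125, 195.8000030517578]]
[   0  210  411   25 5254] [[-0.699999988079071, 230.39999389648438], [0.0, 209.0], [410.3999938964844, 223.5], [409.6000061035156, 244.89999389648438]]
```

View pics/w8b.png

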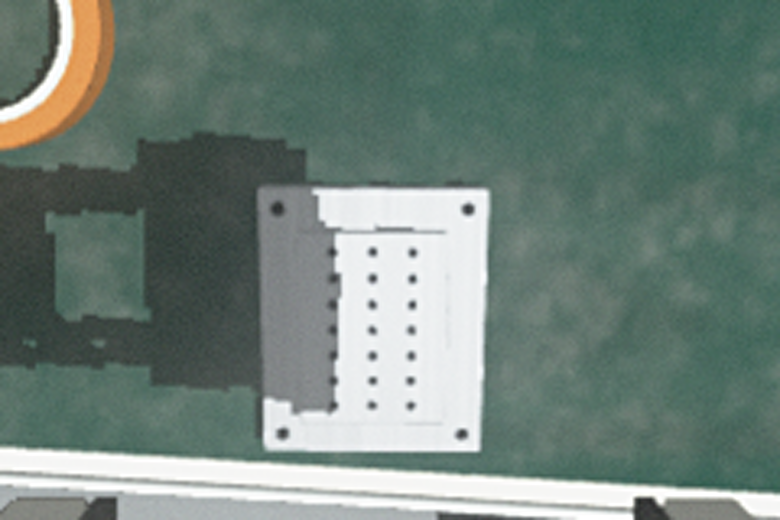

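The can is square to the tool. Its shoulder corners are (258,187), (489,188), (480,451), (264,450).

```bash
python3 - <<'E'
from h import *
meas('w8',.012,[(258,188),(489,188),(480,451),(264,450)],1/3.25,140,80)
E
```

```text
[395.6 271.6] sides [69.9 84.2 70.4 83.8] yaw 3.4 3.6
```

Call:
apply_moves(targets=[[1,0.0056,-0.0007,0.025,0,0,0],[1,0,0,0.03,0,0,0],[1,0,0,0.03,0,0,0],[1,0,0,0.03,0,0,0],[1,0,0,0.02,0,0,0],[1,0,0,0.01,0,0,0],[1,0,0,0.002,0,0,0],[0.8,0,0,0,0,0,0],[0.7,0,0,0,0,0,0],[0.4,0,0,0,0,0,0],[0.4,0,0,0,0,0,0],[0.4,0,0,0,0,0,0],[0.4,0,0,0,0,0,0],[0.4,0,0,0,0,0,0],[0.4,0,0,0,0,0,0],[0.4,0,0,0,0,0,0]], newtons=12)

```text
time_s: 18.67
tcp_pos: [0.393, 0.2728, 0.0334]
eef_rot: [-180.0, -0.0, 3.8]
contact_force: [-1.9, -0.1, 4.2]
gripper_width: 0.0463
gripper_force: 12.0
```

Call:
apply_moves(targets=[[0.35,0,0,-0.01,0,0,0],[0.35,0,0,-0.02,0,0,0],[0.35,0,0,-0.03,0,0,0],[0.35,0,0,-0.03,0,0,0],[0.35,0,0,-0.02,0,0,-0.049],[0.35,0,0,0,0,0,0],[0.35,0,0,0,0,0,0],[0.35,0,0,0,0,0,0]])

```text
time_s: 19.33
tcp_pos: [0.3925, 0.2722, 0.1423]
eef_rot: [180.0, 0.1, 8.1]
contact_force: [0.0, 0.4, -0.7]
gripper_width: 0.0458
gripper_force: 12.0
```

```bash
python3 - <<'E'
from h import *
plan(.463,.0594,.143,8.2)
E
```

```text
t 19.33 tcp [0.3925 0.2722 0.1423] rot [1.7998e+02 5.0000e-02 8.0800e+00] w 0.0458 F [ 0.   0.4 -0.7] j6 39.7
turn az total -0.0013 (deg 0.12 ) shift xyz [ 0.0395  0.2207 -0.0007] len 0.2242
```

Call:
apply_moves(targets=[[0.35,0.0056,0.0315,0,0,0,-0.001],[0.35,0.0056,0.0315,0,0,0,0],[0.35,0.0056,0.0315,0,0,0,0],[0.35,0.0056,0.0315,0,0,0,0],[0.35,0.0056,0.0315,0,0,0,0],[0.35,0.0056,0.0315,0,0,0,0],[0.35,0.0057,0.0317,0,0,0,0],[0.35,0,0,0,0,0,0],[0.35,0,0,0,0,0,0],[0.35,0,0,0,0,0,0],[0.35,0,0,0,0,0,0]])

```text
time_s: 20.25
tcp_pos: [0.463, 0.0603, 0.1423]
eef_rot: [180.0, 0.1, 8.3]
contact_force: [0.4, -0.5, -1.0]
gripper_width: 0.0459
gripper_force: 12.0
```

```bash
python3 - <<'E'
from h import *
plan(.463,.0594,.051,8.2)
c=snap('wrist','w9')
# bright can front edge (rows) vs dark; print transitions along centre columns and rows
f=c['frame'].astype(int); h=cv2.cvtColor(c['frame'],cv2.COLOR_RGB2HSV)
for u in (215,235,255,275,295): 
    col=h[95:240,u]; print('col',u,[95+i+1 for i in range(len(col)-1) if abs(int(col[i+1][1])-int(col[i][1]))>60])
for v in (195,205,215):
    r=h[v,150:360]; print('row',v,[(150+i+1,int(r[i+1][1])) for i in range(len(r)-1) if abs(int(r[i+1][1])-int(r[i][1]))>50])
E
```

```text
t 20.25 tcp [0.463  0.0603 0.1423] rot [1.7998e+02 8.0000e-02 8.2500e+00] w 0.0459 F [ 0.4 -0.5 -1. ] j6 66.6
turn az total 0.0006 (deg -0.05 ) shift xyz [-0.0001  0.0009  0.0913] len 0.0913
col 215 [135, 149]
col 235 [147]
col 255 [147]
col 275 [147]
col 295 []
row 195 [(184, 100), (191, 24), (319, 77), (320, 131), (329, 52)]
row 205 [(319, 109), (328, 69)]
row 215 [(192, 23), (318, 89), (328, 46)]
```

Call:
apply_moves(targets=[[0.35,0,0.0006,0.025,0,0,0],[0.35,0,0,0.025,0,0,0],[0.35,0,0,0.01,0,0,0],[0.35,0,0,0.005,0,0,0],[0.35,0,0,0.004,0,0,0],[0.35,0,0,0.004,0,0,0],[0.35,0,0,0.003,0,0,0],[0.35,0,0,0.003,0,0,0],[0.35,0,0,0,0,0,0],[0.35,0,0,0,0,0,0]])

```text
time_s: 21.13
tcp_pos: [0.4637, 0.0593, 0.0643]
eef_rot: [-180.0, -0.0, 8.2]
contact_force: [0.6, 0.4, -0.4]
gripper_width: 0.0458
gripper_force: 12.0
```

Call:
apply_moves(targets=[[0.35,0,0,0.003,0,0,0],[0.35,0,0,0.003,0,0,0],[0.35,0,0,0.002,0,0,0],[0.35,0,0,0.0015,0,0,0],[0.35,0,0,0.0006,0,0,0],[0.35,0,0,0,0,0,0],[0.35,0,0,0,0,0,0]])

```text
time_s: 21.72
tcp_pos: [0.4635, 0.0592, 0.0539]
eef_rot: [180.0, 0.0, 8.2]
contact_force: [0.6, 1.0, -0.9]
gripper_width: 0.0458
gripper_force: 12.0
```

Call:
apply_moves(targets=[[0.35,0,0,0.0007,0,0,0],[0.35,0,0,0,0,0,0],[0.35,0,0,0,0,0,0]])

```text
time_s: 21.97
tcp_pos: [0.4637, 0.0593, 0.0534]
eef_rot: [-180.0, -0.0, 8.2]
contact_force: [-0.1, -0.3, -0.0]
gripper_width: 0.0456
gripper_force: 12.0
```

Call:
apply_moves(targets=[[0.7,0,0,0,0,0,0],[0.7,0,0,0,0,0,0],[0.7,0,0,0,0,0,0],[0.7,0,0,-0.005,0,0,0],[0.7,0,0,-0.02,0,0,0],[0.7,0,0,-0.03,0,0,0],[0.7,0,0,-0.035,0,0,0],[0.7,0,0,-0.035,0,0,0],[1,0,0,0,0,0,0],[1,0,0,0,0,0,0],[1,0,0,0,0,0,0]])

```text
time_s: 22.88
tcp_pos: [0.4632, 0.0592, 0.1784]
eef_rot: [-180.0, -0.0, 8.2]
contact_force: [0.3, -0.8, -0.3]
gripper_width: 0.076
gripper_force: 0.0
```

```bash
python3 - <<'E'
from h import *
plan(.403,-.2708,.18,-7)
c=snap('wrist','w10')
W=world(c); 
t=np.radians(8.2);d=W[...,:2]-[.4657,.0597];a=d[...,0]*np.cos(t)+d[...,1]*np.sin(t); b=-d[...,0]*np.sin(t)+d[...,1]*np.cos(t)
for A0,A1,B0,B1,n in [(-.025,.025,-.018,.018,'hat'),(.033,.039,-.02,.02,'front sh'),(-.039,-.033,-.02,.02,'rear sh'),(-.02,.02,.026,.032,'left sh'),(-.02,.02,-.032,-.026,'right sh'),(.05,.07,-.03,.03,'nest')]:
    m=(a>A0)&(a<A1)&(b>B0)&(b<B1)&(W[...,2]<.08)&(W[...,2]>-.02); print(n,m.sum(),np.median(W[...,2][m]).round(4))
f=c['frame'][80:320,140:380,::-1]; cv2.imwrite('pics/w10b.png',cv2.resize(f,(600,600),interpolation=cv2.INTER_CUBIC))
E
```

```text
t 22.88 tcp [0.4632 0.0592 0.1784] rot [-1.7996e+02 -2.0000e-02  8.2200e+00] w 0.076 F [ 0.3 -0.8 -0.3] j6 66.7
turn az total 0.1692 (deg -15.22 ) shift xyz [-0.0195  0.3349 -0.0016] len 0.3355
hat 1996 0.0402
front sh 255 0.0323
rear sh 232 0.0323
left sh 246 0.0323
right sh 257 0.0322
nest 1352 0.0103
```

The depth shows the can level and seated: hat at 40.2 mm, shoulders at 32.3 mm all round. Next the heat sink.

Call:
apply_moves(targets=[[1,0,0,0,0,0,0.0564],[1,0,0,0,0,0,0.0564],[1,0,0,0,0,0,0.0564],[1,-0.002,0.0335,0,0,0,0],[1,-0.002,0.0335,0,0,0,0],[1,-0.002,0.0335,0,0,0,0],[1,-0.002,0.0335,0,0,0,0],[1,-0.002,0.0335,0,0,0,0],[1,-0.002,0.0335,0,0,0,0],[1,-0.002,0.0335,0,0,0,0],[1,-0.002,0.0335,0,0,0,0],[1,-0.002,0.0335,0,0,0,0],[1,-0.002,0.0335,0,0,0,0],[1,0,0,0,0,0,0],[1,0,0,0,0,0,0],[1,0,0,0,0,0,0],[1,0,0,0,0,0,0]])

```text
time_s: 24.35
tcp_pos: [0.4027, -0.2701, 0.1776]
eef_rot: [-180.0, 0.1, -7.0]
contact_force: [-0.8, 1.0, -0.2]
gripper_width: 0.0877
gripper_force: 0.0
```

```bash
python3 - <<'E'
from h import *
c=snap('wrist','w11'); f=c['frame'][80:240,140:380,::-1]
cv2.imwrite('pics/w11b.png',cv2.resize(f,(780,520),interpolation=cv2.INTER_CUBIC))
plan(.4066,-.2708,.03,-7)
E
```

```text
t 24.4 tcp [ 0.403  -0.2699  0.1779] rot [-1.7999e+02  5.0000e-02 -6.9100e+00] w 0.0875 F [-0.4  0.9  0. ] j6 93.6
turn az total 0.001 (deg -0.09 ) shift xyz [0.0037 0.0004 0.1479] len 0.1479
```

View pics/w11b.png

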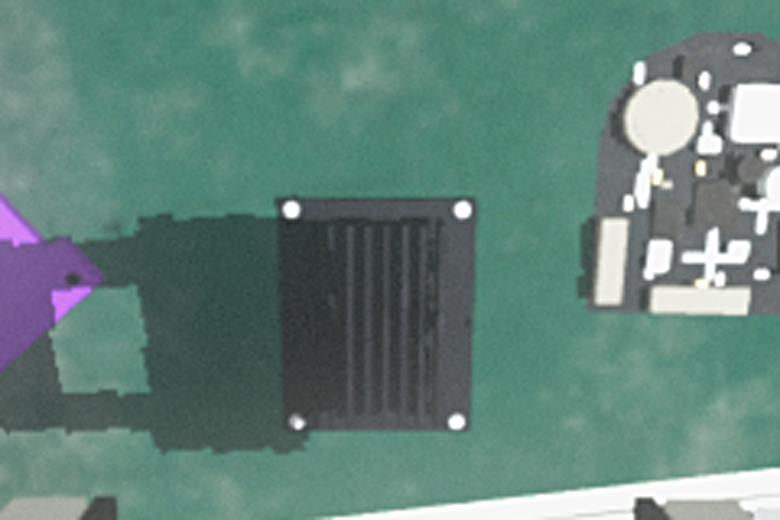

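The sink is square to the tool, with flange corners (277,198), (475,199), (469,431), (282,430). The black board's edge at (590,260) is about 67 mm away, so I'll open only to about 55 mm.

```bash
python3 - <<'E'
from h import *
meas('w11',.004,[(277,198),(475,199),(469,431),(282,430)],1/3.25,140,80)
E
```

```text
[ 411.4 -271.1] sides [61.3 75.6 61.8 75.6] yaw -7.0 -7.2
```

Call:
apply_moves(targets=[[0.62,0.0059,0.0006,0,0,0,0],[0.62,0,0,0.02,0,0,0],[0.62,0,0,0.02,0,0,0],[0.62,0,0,0.02,0,0,0],[0.62,0,0,0.02,0,0,0],[0.62,0,0,0.02,0,0,0],[0.62,0,0,0.02,0,0,0],[0.62,0,0,0.015,0,0,0],[0.62,0,0,0.01,0,0,0],[0.62,0,0,0.005,0,0,0],[0.62,0,0,0,0,0,0],[0.62,0,0,0,0,0,0],[0.3,0,0,0,0,0,0],[0.3,0,0,0,0,0,0],[0.3,0,0,0,0,0,0],[0.3,0,0,0,0,0,0],[0.3,0,0,0,0,0,0]])

```text
time_s: 25.82
tcp_pos: [0.4092, -0.2722, 0.029]
eef_rot: [180.0, -0.1, -7.0]
contact_force: [-0.4, 2.1, 6.2]
gripper_width: 0.0401
gripper_force: 12.0
```

Call:
apply_moves(targets=[[0.25,0,0,-0.01,0,0,0],[0.25,0,0,-0.02,0,0,0],[0.25,0,0,-0.03,0,0,0],[0.25,0,0,-0.03,0,0,0],[0.25,0,0,-0.02,0,0,0],[0.25,0,0,0,0,0,-0.0563],[0.25,0,0,0,0,0,-0.0563],[0.25,0,0,0,0,0,-0.0563],[0.25,0,0,0,0,0,0],[0.25,0,0,0,0,0,0],[0.25,0,0,0,0,0,0]], newtons=15)

```text
time_s: 26.73
tcp_pos: [0.4085, -0.2721, 0.1381]
eef_rot: [-180.0, 0.0, 8.0]
contact_force: [-0.4, 0.4, -1.6]
gripper_width: 0.0401
gripper_force: 15.0
```

```bash
python3 - <<'E'
from h import *
plan(.463,.0594,.14,8.2)
E
```

```text
t 26.73 tcp [ 0.4085 -0.2721  0.1381] rot [-1.7999e+02  2.0000e-02  8.0400e+00] w 0.0401 F [-0.4  0.4 -1.6] j6 108.7
turn az total -0.0018 (deg 0.16 ) shift xyz [ 0.1013 -0.3203 -0.0019] len 0.336
```

Call:
apply_moves(targets=[[0.25,0.0101,-0.032,0,0,0,-0.002],[0.25,0.0101,-0.032,0,0,0,0],[0.25,0.0101,-0.032,0,0,0,0],[0.25,0.0101,-0.032,0,0,0,0],[0.25,0.0101,-0.032,0,0,0,0],[0.25,0.0101,-0.032,0,0,0,0],[0.25,0.0101,-0.032,0,0,0,0],[0.25,0.0101,-0.032,0,0,0,0],[0.25,0.0101,-0.032,0,0,0,0],[0.25,0.0104,-0.0323,0,0,0,0],[0.25,0,0,0,0,0,0],[0.25,0,0,0,0,0,0],[0.25,0,0,0,0,0,0],[0.25,0,0,0.02,0,0,0],[0.25,0,0,0.02,0,0,0],[0.25,0,0,0.01,0,0,0],[0.25,0,0,0.006,0,0,0],[0.25,0,0,0,0,0,0],[0.25,0,0,0,0,0,0],[0.25,0,0,0,0,0,0]])

```text
time_s: 28.4
tcp_pos: [0.4628, 0.0593, 0.083]
eef_rot: [-180.0, -0.1, 8.4]
contact_force: [0.3, 0.9, -1.7]
gripper_width: 0.0399
gripper_force: 15.0
```

Call:
apply_moves(targets=[[0.25,0,0,0.004,0,0,0.002],[0.25,0,0,0.004,0,0,0],[0.25,0,0,0.003,0,0,0],[0.25,0,0,0.002,0,0,0],[0.25,0,0,0.0005,0,0,0],[0.25,0,0,0,0,0,0],[0.25,0,0,0,0,0,0]])

```text
time_s: 28.98
tcp_pos: [0.4621, 0.0595, 0.0689]
eef_rot: [180.0, 0.0, 8.2]
contact_force: [-2.1, 0.1, 3.0]
gripper_width: 0.0398
gripper_force: 15.0
```

Call:
apply_moves(targets=[[0.6,0,0,0,0,0,0],[0.6,0,0,0,0,0,0],[0.6,0,0,0,0,0,0],[0.6,0,0,-0.005,0,0,0],[0.6,0,0,-0.02,0,0,0],[0.6,0,0,-0.03,0,0,0],[0.6,0,0,-0.035,0,0,0],[0.6,0,0,-0.03,0,0,0],[1,0,0,0,0,0,0],[1,0,0,0,0,0,0],[1,0,0,0,0,0,0],[1,0,0,0,0,0,0]])

```text
time_s: 29.98
tcp_pos: [0.4616, 0.0592, 0.188]
eef_rot: [180.0, 0.1, 8.2]
contact_force: [-0.2, -0.1, -0.4]
gripper_width: 0.0737
gripper_force: 0.0
```

```bash
python3 - <<'E'
from h import *
c=snap('wrist','w12')
W=world(c); 
t=np.radians(8.2);d=W[...,:2]-[.4657,.0597];a=d[...,0]*np.cos(t)+d[...,1]*np.sin(t); b=-d[...,0]*np.sin(t)+d[...,1]*np.cos(t)
Z=W[...,2]
for A0,A1,B0,B1,n in [(-.025,.025,-.018,.018,'fins'),(.033,.036,-.02,.02,'front fl'),(-.036,-.033,-.02,.02,'rear fl'),(-.02,.02,.023,.029,'left fl'),(-.02,.02,-.029,-.023,'right fl'),(.05,.07,-.03,.03,'nest')]:
    m=(a>A0)&(a<A1)&(b>B0)&(b<B1)&(Z<.1)&(Z>-.02); print(n,m.sum(),np.median(Z[m]).round(4))
m=((Z>.037)&(Z<.1)&(abs(a)<.055)&(abs(b)<.05)).astype(np.uint8); m=cv2.morphologyEx(m,cv2.MORPH_OPEN,np.ones((5,5),np.uint8))
P=np.c_[a[m>0],b[m>0]]*1000; print(cv2.minAreaRect(P.astype(np.float32)))
f=c['frame'][80:320,140:380,::-1]; cv2.imwrite('pics/w12b.png',cv2.resize(f,(600,600),interpolation=cv2.INTER_CUBIC)); plan(.463,.0594,.14,8.2)
E
```

```text
fins 2034 0.045
front fl 205 0.0439
rear fl 71 0.0443
left fl 252 0.0442
right fl 254 0.0442
nest 1252 0.0103
((-0.6091575622558594, 0.4837455749511719), (105.82917022705078, 91.75110626220703), 0.38426247239112854)
t 30.03 tcp [0.4616 0.0592 0.1878] rot [1.7996e+02 1.1000e-01 8.2000e+00] w 0.0778 F [0.1 0.1 0.2] j6 66.6
turn az total 0.0 (deg -0.0 ) shift xyz [ 0.0014 -0.      0.0478] len 0.0478
```

```bash
python3 - <<'E'
from h import *
c=load('w12');W=world(c);Z=W[...,2]
t=np.radians(8.2);d=W[...,:2]-[.4657,.0597];a=d[...,0]*np.cos(t)+d[...,1]*np.sin(t); b=-d[...,0]*np.sin(t)+d[...,1]*np.cos(t)
k=(Z>.039)&(Z<.07)
m=k&(abs(a)<.015)&(abs(b)<.05); print('y extent',np.percentile(b[m],[1,99]).round(4))
m=k&(abs(b)<.015)&(abs(a)<.06); print('x extent',np.percentile(a[m],[1,99]).round(4))
for s in(-.02,0,.02):
    m=k&(abs(a-s)<.006)&(abs(b)<.05); print(s,np.sort(b[m])[[5,-5]].round(4))
print(close_job())
E
```

```text
y extent [-0.0294  0.0311]
x extent [-0.0376  0.0358]
-0.02 [-0.03    0.0311]
0 [-0.0295  0.0316]
0.02 [-0.0298  0.0312]
the job is handed in; nothing more can be done
None
```

I stacked the base plate, green board, shield can and heat sink in the nest in that order and handed the job in at about 30 s. The final depth check showed the stack level, at the right height and centred to within about 1 mm; the judge's verdict was not returned.

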